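# Close up and wedge a two-tone strip on the clamping board

### The arm

A 6-joint arm with a two-finger parallel gripper is mounted at the origin on a cart in front of the work surface, level with it; the furniture and walls round the work are solid. World frame = base frame: x ahead of the robot, y to its left, z up, the work surface at z = 0. Lengths are in m, angles in rad, forces in N, time in s.
With the tool pointing down it reaches from about 0.325 to 0.9 m from the base axis. Payload 6.1 kg.
Tool frame: the origin (TCP) lies midway between the tips of the shut fingers; the grasp point (between the pads) lies 19 mm behind it (arm.pinch_z is the distance from the TCP to the grasp point, in m); z points along the fingers, y is the line along which they close (so a half turn about z gives the same grasp; the last joint's range is limited). The gripper opens to 87 mm and grips with 3 to 60 N. Pads are 19 mm wide; open, the fingers measure 117 mm over their backs; the gripper's body (75 mm by 190 mm) begins 51 mm behind the grasp point.
Start: joints at [1.086, 0.22, 1.526, -0, 1.395, -0.126], TCP at [0.219, 0.585, 0.223] pointing down, gripper open.
Joint ranges: [-2.98, 2.98], [-0.91, 2.08], [0.09, 2.57], [-1.24, 4.39], [0.2, 2.65], [-2.68, 2.68]. Speed limits (rad/s): [2.57, 2.57, 3.01, 3.14, 3.14, 3.14].

### API

Orientations are given as [roll, pitch, yaw] about the fixed x, y, z axes, in that order (R = Rz(yaw) Ry(pitch) Rx(roll)).
In Python, from bench import arm gives the robot as it stands. Calls block until the motion is done:
- arm.movep(position, orientation): joint-space move of the TCP to a pose.
- arm.move_l(position, frame=None, vel=0.15): straight line of the TCP; frame=None keeps the orientation; vel is the mean speed in m/s.
- arm.goto_joints(angles): joint-space move.
- arm.move_gripper(opening, squeeze=None): finger opening in m; squeeze is the grip in N (None keeps the last); returns when the fingers have stopped.
- arm.hold(seconds).
- arm.ik(position, orientation): joint angles nearest the present ones, or None.
- arm.get_obs(): the state.
- arm.get_image(name): name is "scene" or "top" or "wrist"; returns a dict with "img" (400x640x3 uint8, red, green, blue), "mtx" (3x3 intrinsics, pixels), "eye" and "rotation" of the camera in the world; the wrist camera has in their place "mount" (4x4, takes a point from camera to tool coordinates, whose origin is the TCP and whose axes are the flange's). Camera axes: x right, y down, z forward; pixel columns grow to the right and rows downward; lengths in m; the calibration is good to about 2 mm. A picture is of the moment at which its call begins: read the wrist's pose just before it. There is no depth.
A pose or a line that the arm cannot do raises arm.Unreachable and nothing moves.
- arm.job_done(): hands the job in; it is judged then, once.
The state is a dict: "clock": time; "joints": joint angles; "qvel": joint speeds; "joint_efforts": joint torques, N m; "ee_pos": TCP position; "eef_rot": TCP orientation; "wrist_force": force on the tool from outside, world axes, zero at the start; "ft_torque": the same for the moment, N m; "width": finger opening in m; "grip_force": force on a finger pad.
Only numpy, scipy, OpenCV 4.12 (cv2) and the standard library are available. Lean on these libraries where they do the work, as an engineer would, in place of code of your own. Each camera call takes 0.05 s, during which the arm holds its last target. There are 200 camera calls.

### The job

Dry-clamp the five wooden blanks on the clamping board: push the loose row along the fence as one straight block until it is home against the end stop with every joint closed and every blank square and flush on the fence, then lay the wooden wedge flat between the row and the slanted cleat, thin end towards the fence side, and drive it in until the row stays firmly clamped when you let go. Use firm hand pressure, never a hard shove, as the stop is only hand-tight; keep the blanks in order and upright on the board, and leave the other things on the bench alone.

Things in the scene. Friction and masses are not known exactly. Their poses are not given: they have to be found in the camera images.
- board: wedge clamping board, fixed to the bench: plywood deck 12 mm thick, 190 mm in x (-100 to +90), 400 mm in y. Origin mid-length on its underside (bench surface), z up, y along the row, +y to the stop. The row of five blanks stands on the deck between stop and cleat, on the -x side of the fence; that side is open.
- fence (a point): point on the board's fence: a bar 22 mm high above the deck, this point on the deck at its blank-side face, which looks to -x and runs along y from y = -44 to +178 mm of the board (this point: board x = +45 mm, y = +60 mm). Axes as the board's.
- track (a point): point on the deck, board x = +25, y = +130 mm, by the end stop: a dark block 46 mm wide, 44 mm high, knob on top, black rubber pad on its face to -y (gives about 1 mm per 10 N). Where the stop is set is not measured: the pad's face stands 0 to 12 mm in +y of this point, feel for it. The stop stays put, but is only hand-tight: never press it, or the wedged row, with over 30 N.
- cleat (a point): point on the slanted working face of the low cleat, at deck level (board x = +25, y = -120 mm): a wooden bar 16 mm high, 26 mm wide, 128 mm long. The face looks to +y and runs along y = (x)/4 in this point's axes (the board's), from x = -91 to +33 mm, so the space between row and cleat narrows towards +x. The wedge bears on it.
- blank_1_mid (a point): centre of blank 1 of 5, light maple, 40 x 40 mm, 42 mm high, about 55 g, standing loose on the deck, no. 1 in the row counted from the stop; half-way up, 21 mm above its underside; axes as the board's when it stands square. Flush on the fence its centre is at x = +25 mm of the board
- blank_2_mid (a point): centre of blank 2 of 5, dark walnut, 40 x 40 mm, 42 mm high, about 55 g, standing loose on the deck, no. 2 in the row counted from the stop; half-way up, 21 mm above its underside; axes as the board's when it stands square. Flush on the fence its centre is at x = +25 mm of the board
- blank_3_mid (a point): centre of blank 3 of 5, light maple, 40 x 40 mm, 42 mm high, about 55 g, standing loose on the deck, no. 3 in the row counted from the stop; half-way up, 21 mm above its underside; axes as the board's when it stands square. Flush on the fence its centre is at x = +25 mm of the board
- blank_4_mid (a point): centre of blank 4 of 5, dark walnut, 40 x 40 mm, 42 mm high, about 55 g, standing loose on the deck, no. 4 in the row counted from the stop; half-way up, 21 mm above its underside; axes as the board's when it stands square. Flush on the fence its centre is at x = +25 mm of the board
- blank_5_mid (a point): centre of blank 5 of 5, light maple, 40 x 40 mm, 42 mm high, about 55 g, standing loose on the deck, no. 5 in the row counted from the stop; half-way up, 21 mm above its underside; axes as the board's when it stands square. Flush on the fence its centre is at x = +25 mm of the board
- wedge_handle (a point): centre of the handle of the light wooden wedge (about 160 g, 34 mm high, 136 mm long in all, waxed and slippery, lying loose and flat on the bench), half-way up. x points from handle to thin end, y to the straight side. The handle is a parallel grip 28 mm wide in y, 34 mm high, free from 20 mm behind this point (its end) to 21 mm ahead of it.
- wedge_tip (a point): lower corner where the wedge's straight side (+y side, parallel to x) meets the thin end. From here the body reaches 95 mm in -x; it is 44 mm wide (in -y) at the thin end, growing 1 in 4 to 68 mm; handle centre 116 mm in -x, 30 mm in -y, 17 mm up. Driven in, it slides along the cleat (1 mm to the row per 4 mm) and then holds by friction; a push of 15 to 20 N clamps well.
- glue_bottle: white glue bottle with pointed cap, 65 mm wide, 206 mm high, a bystander; origin at its underside
- tape_measure: yellow tape measure, 38 x 83 x 68 mm, a bystander; origin at its underside
- sanding_block: brown sanding block, 56 x 97 x 22 mm, a bystander; origin at its underside
- pencil: orange carpenter pencil, 164 mm long, a bystander; origin at its underside
Not all that is in view belongs to the job. What is shaped like the part that bears blank_3_mid but blue or purple is not meant.

How it is judged:
By the outcome, as a careful person would: the job done as asked, in the order asked, and still so for the second after the job is handed in, with the robot touching nothing.
It also fails if it takes over 67 s, if anything falls off the work surface, if the arm or the gripper's body presses on something with over 40 N, if the wrist force passes 120 N, or if a joint passes its speed limit or range.

## Working session

There is one attempt and no reset: what is moved stays moved. The work goes in short steps, each a Python script; the robot and the scene stay as the last script left them, time stands still between calls to the robot, and variables do not carry over. Pictures are saved under pics/ and viewed, at most 10 in all, crops included, and the job is handed in when it is done.

```bash
ls; mkdir -p pics
python3 - <<'E'
from bench import arm
import cv2
o=arm.get_obs();print(o['clock'],o['ee_pos'],o['eef_rot'],o['width'],arm.pinch_z)
for n in("scene","top"):
    d=arm.get_image(n);cv2.imwrite(f"pics/{n}0.png",d["img"][...,::-1]);print(n,d["mtx"],d["eye"],d["rotation"])
E
```

```text
pics
0.0 [0.21917412 0.58465149 0.221473  ] [-3.13969295e+00 -2.31826569e-04  2.78280063e+00] 0.08704140636930098 0.0187
scene [[376.34768438   0.         324.16484736]
 [  0.         376.34768438 205.8554082 ]
 [  0.           0.           1.        ]] [-0.2202357  -0.40074566  0.74814502] [-2.23425273 -0.01748065 -1.04019923]
top [[475.69680913   0.         328.72641349]
 [  0.         475.69680913 194.4766063 ]
 [  0.           0.           1.        ]] [0.32762781 0.03527018 1.31931214] [-2.97529935 -0.01672457 -1.57790629]
```

View pics/scene0.png

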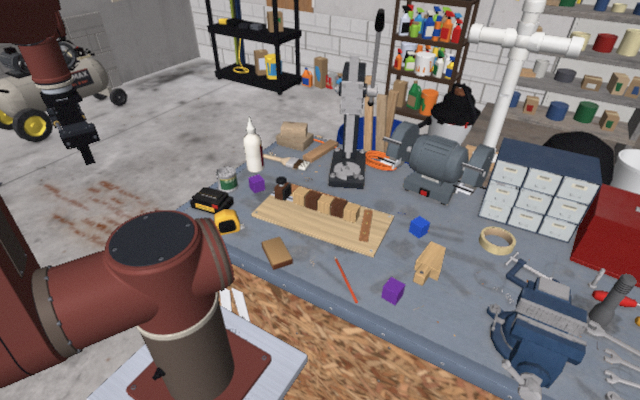

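View pics/top0.png

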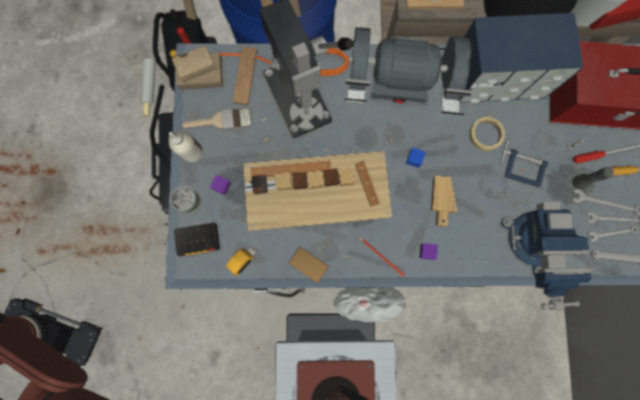

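The scene shows the stop, the row of five blanks and the cleat on the board. In the top view the board is centred near (317,190), with the stop at (262,184) on the +y side, the blanks along row 180, and the cleat at (367,185). The wedge is at (444,200) with its handle towards the robot. The blue cube (416,157) and the purple ones (220,184) and (429,251) are decoys. The blanks that count are the maple and walnut ones on the board.

Next I'll get coarse poses, then a closer look from the wrist camera.

```bash
cat > h.py <<'E'
from bench import arm
import numpy as np, cv2
from scipy.spatial.transform import Rotation as R
def cam(n):
    o=arm.get_obs(); d=arm.get_image(n)
    if n=="wrist":
        Rt=R.from_euler('xyz',o['eef_rot']).as_matrix(); m=d['mount']
        d['R']=Rt@m[:3,:3]; d['e']=np.array(o['ee_pos'])+Rt@m[:3,3]
    else: d['R']=R.from_euler('xyz',d['rotation']).as_matrix(); d['e']=np.array(d['eye'])
    return d
def ray(d,uv,z):
    uv=np.atleast_2d(uv).astype(float)
    r=(d['R']@np.linalg.inv(d['mtx'])@np.c_[uv,np.ones(len(uv))].T).T
    return d['e']+r*((z-d['e'][2])/r[:,2])[:,None]
def proj(d,P):
    q=(np.atleast_2d(P)-d['e'])@d['R']; q=q@d['mtx'].T; return q[:,:2]/q[:,2:]
def save(d,n): cv2.imwrite(f"pics/{n}.png",d['img'][...,::-1]); np.save(f"pics/{n}.npy",d,allow_pickle=True)
def load(n): return np.load(f"pics/{n}.npy",allow_pickle=True).item()
E
python3 - <<'E'
from h import *
d=cam("top"); save(d,"top1")
i=d['img'].astype(int); m=((i[...,0]-i[...,2]>25)&(i[...,0]>110)).astype(np.uint8)
m=cv2.morphologyEx(m,cv2.MORPH_CLOSE,np.ones((9,9)))
for c in cv2.findContours(m,0,2)[0]:
    if cv2.contourArea(c)>250:
        r=cv2.minAreaRect(c);b=cv2.boxPoints(r); 
        if 130<r[0][1]<280 and r[0][0]<480: print(r, ray(d,b,.012)[:,:2].round(3).tolist())
w=arm.get_image("wrist");print(w['mount'],w['mtx'])
E
```

```text
((238.5044403076172, 261.0663757324219), (17.779624938964844, 26.904617309570312), 41.18592834472656) [[0.354, 0.3], [0.408, 0.253], [0.376, 0.216], [0.322, 0.263]]
((308.1153564453125, 264.576904296875), (35.22346115112305, 20.246557235717773), 33.690067291259766) [[0.358, 0.124], [0.403, 0.094], [0.35, 0.014], [0.305, 0.045]]
((91.98448181152344, 240.23622131347656), (31.70989227294922, 111.1607894897461), 86.633544921875) [[0.459, 0.812], [0.475, 0.512], [0.389, 0.502], [0.373, 0.799]]
((18.510398864746094, 215.2504119873047), (38.091949462890625, 27.601049423217773), 2.385944128036499) [[0.458, 0.911], [0.534, 0.916], [0.529, 0.812], [0.453, 0.808]]
((444.0, 200.5), (51.0, 24.0), 90.0) [[0.601, -0.279], [0.601, -0.347], [0.457, -0.34], [0.457, -0.273]]
((28.0, 169.0), (36.0, 56.0), 90.0) [[0.674, 0.931], [0.674, 0.775], [0.571, 0.767], [0.572, 0.92]]
((316.32781982421875, 187.60653686523438), (73.15288543701172, 144.4950714111328), 84.80557250976562) [[0.653, 0.258], [0.69, -0.149], [0.482, -0.162], [0.447, 0.235]]
[[ 6.04942563e-04 -9.66928869e-01 -2.55045477e-01  6.77974742e-02]
 [ 9.99999498e-01  7.88698852e-04 -6.18216922e-04  2.62102923e-04]
 [ 7.98925864e-04 -2.55044975e-01  9.66928861e-01 -1.62284243e-01]
 [ 0.00000000e+00  0.00000000e+00  0.00000000e+00  1.00000000e+00]] [[322.77561179   0.         318.16311461]
 [  0.         322.77561179 199.31080067]
 [  0.           0.           1.        ]]
```

Run:
```python
from h import *
arm.movep([.57,-.04,.23],[np.pi,0,.09]); print(arm.get_obs()['clock'],arm.get_obs()['joints'])
d=cam("wrist"); save(d,"w1"); print(d['e'])
```

```text
2.7417 [-2.06743952e-01  8.79828649e-02  1.66057472e+00  2.61312994e-04
  1.39301577e+00  1.27256045e+00]
[ 0.64101393 -0.03322112  0.39231391]
```

View pics/w1.png

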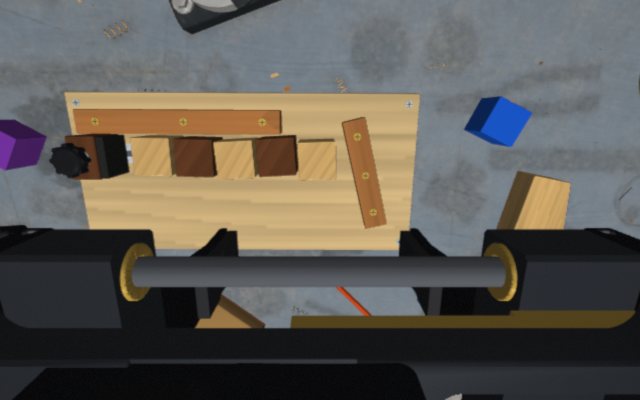

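The wrist view shows the deck corners at (66,93), (419,94) and (411,249), the stop pad at about (128,157), the blanks from (150,157) to (318,160) with gaps, the cleat at (365,172) and the wedge end at (540,205).

I'll fit the board pose from its edges and make a view rectified at the blanks' top height.

```bash
cat >> h.py <<'E'
def board_from(d):
    i=d['img'].astype(int); m=(i[...,0]-i[...,2]>22)&(i[...,0]>90)
    far=[(u,np.argmax(m[80:120,u])+79.5) for u in range(90,400,4)]
    rt=[(np.max(np.nonzero(m[v,395:430])[0])+395.5,v) for v in range(110,236,3)]
    fp=ray(d,far,.012)[:,:2]; rp=ray(d,rt,.012)[:,:2]
    def fit(p):
        vx,vy,x,y=cv2.fitLine(p.astype(np.float32),cv2.DIST_HUBER,0,.001,.001).ravel(); return np.array([x,y]),np.array([vx,vy])
    a,s=fit(fp); b,t=fit(rp)
    s*=np.sign(s[1]); t*=np.sign(t[0]); yaw=np.arctan2(-s[0],s[1]); yaw2=np.arctan2(t[1],t[0])
    k=np.linalg.solve(np.c_[s,-t],b-a); c=a+k[0]*s   # corner board (+90,-200)
    return yaw,yaw2,c
def W(bd,p):  # board->world, bd=(x,y,yaw)
    c,s=np.cos(bd[2]),np.sin(bd[2]); p=np.asarray(p,float)
    return np.array([bd[0]+c*p[0]-s*p[1],bd[1]+s*p[0]+c*p[1],p[2]])
def B(bd,p):
    c,s=np.cos(bd[2]),np.sin(bd[2]); q=np.atleast_2d(p)[:,:2]-bd[:2]
    return np.c_[c*q[:,0]+s*q[:,1],-s*q[:,0]+c*q[:,1]]
def rect(d,bd,z,x0,x1,y0,y1,S,n):
    # image right = -y board, up = +x board
    P=np.array([W(bd,(x1,y1,z)),W(bd,(x1,y0,z)),W(bd,(x0,y0,z)),W(bd,(x0,y1,z))])
    w,h=int((y1-y0)*S),int((x1-x0)*S)
    H=cv2.getPerspectiveTransform(proj(d,P).astype(np.float32),np.float32([[0,0],[w,0],[w,h],[0,h]]))
    cv2.imwrite(f"pics/{n}.png",cv2.warpPerspective(d['img'],H,(w,h),flags=cv2.INTER_CUBIC)[...,::-1])
E
python3 - <<'E'
from h import *
d=load("w1"); yaw,yaw2,c=board_from(d); print(yaw,yaw2,c)
bd=np.array([*c,yaw]); bd[:2]=W(bd,(-.09,.2,0))[:2]; print(bd); np.save("bd.npy",bd)
print("corner NL",B(bd,ray(d,[[66,93],[419,94],[411,249]],.012)))
rect(d,bd,.054,-.03,.08,-.16,.18,2300,"r1")
E
```

```text
0.087545834 0.08789603 [ 0.6744252  -0.14491573]
[0.56728303 0.04644926 0.08754583]
corner NL [[ 0.08797043  0.19674305]
 [ 0.08869566 -0.19902518]
 [-0.09881058 -0.20467539]]
```

View pics/r1.png

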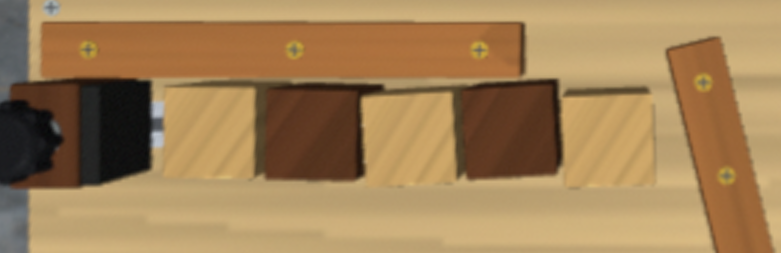

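The rectified view is 2.3 px/mm with y = .18 - u/2300 and x = .08 - v/2300. The blanks' rear end is at u≈655 (y≈-.105), and blanks 3 and 5 stand about 6 mm off the fence. The pad's top edge is at u≈100 (y≈.135).

I'll push the row gently at first, keeping the fingers above the cleat.

```bash
cat >> h.py <<'E'
import os
bd=np.load("bd.npy") if os.path.exists("bd.npy") else None
def ori(): return [np.pi,0,bd[2]]
def F():  # wrist force in board axes
    f=np.array(arm.get_obs()['wrist_force']); c,s=np.cos(bd[2]),np.sin(bd[2]); return np.array([c*f[0]+s*f[1],-s*f[0]+c*f[1],f[2]])
def tcp():
    p=np.array(arm.get_obs()['ee_pos']); return np.array([*B(bd,p)[0],p[2]])
def go(p,vel=.15): arm.move_l(list(W(bd,p)),vel=vel)
def guard(p,dr,dist,fstop,step=.001,vel=.04):
    dr=np.array(dr,float); n=dr/np.linalg.norm(dr); f0=F(); s=0; p=np.array(p,float); f=0
    while s<dist:
        s+=step; go(p+n*s,vel); f=-(F()-f0)@n
        if f>fstop: break
    return p+n*s,f
def clk(): return round(arm.get_obs()['clock'],2)
E
python3 - <<'E'
from h import *
arm.move_gripper(0.0,20)
arm.movep(list(W(bd,(.025,-.128,.09))),ori()); print(clk(),tcp(),F())
go((.025,-.128,.035)); print(clk(),F())
p,f=guard((.025,-.128,.035),(0,1,0),.016,4,.002,.05); print(p,f,clk(),tcp(),F())
E
```

```text
4.97 [ 0.02544297 -0.12802646  0.0908008 ] [ 0.51148918 -0.27504723  0.97050773]
5.48 [-0.7581704   0.72023777 -0.59618721]
[ 0.025 -0.112  0.035] 0.9135588783410472 7.48 [ 0.02499363 -0.11187707  0.0350067 ] [-0.4552285  -0.19332111 -0.00156146]
```

Run:
```python
from h import *
go((.025,-.096,.035),.05); print(F(),clk())
go((.025,-.0975,.035)); go((.025,-.0975,.026),.08); print(F())
go((.025,-.091,.026),.04); print(F(),clk())
p,f=guard((.025,-.091,.026),(0,1,0),.03,5,.0015,.04); print(p,f,clk(),tcp(),F())
d=cam("wrist"); save(d,"w2"); rect(d,bd,.054,-.03,.08,-.16,.18,2300,"r2")
```

```text
[-0.02907525  0.73286064  1.2121863 ] 7.95
[-0.38162484  0.10481068 -0.28615777]
[ 0.24001465 -0.14589868  0.40349484] 8.77
[ 0.025  -0.0715  0.026 ] 6.600214159729373 12.02 [ 0.02493096 -0.07254366  0.02604557] [-0.66633044 -6.74611284  0.19046897]
```

View pics/w2.png

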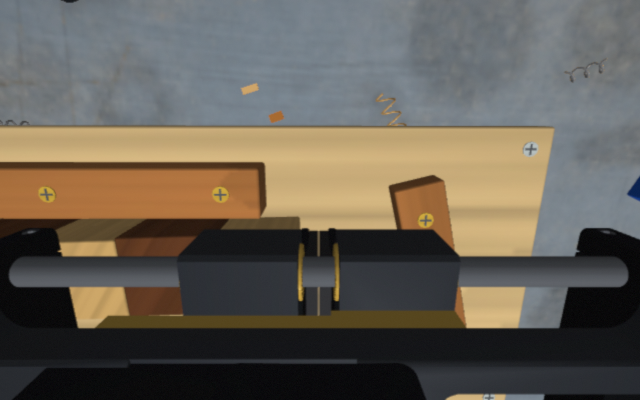

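The wrist view shows the fingers at the row's end, with the pad contact felt at 6.6 N (TCP y -.0725). Next I'll back off and press each blank to the fence.

Run:
```python
from h import *
go((.025,-.075,.026),.05); go((-.024,-.075,.026),.2)
for y,z in((-.036,.026),(-.003,.026),(.037,.026),(.077,.03),(.114,.036)):
    go((-.024,y,z),.2)
    go((-.014,y,z),.1)
    p,f=guard((-.014,y,z),(1,0,0),.02,3.5,.0015,.05); print(p,round(f,1),tcp().round(4),clk())
    go((-.02,y,z),.15)
go((-.07,.05,.15),.3)
```

```text
[-0.0065 -0.036   0.026 ] 5.4 [-0.0076 -0.0359  0.0258] 14.55
[-0.0065 -0.003   0.026 ] 4.8 [-0.0077 -0.0029  0.0258] 16.62
[-0.0065  0.037   0.026 ] 4.4 [-0.0075  0.0371  0.0258] 18.72
[-0.0065  0.077   0.03  ] 5.1 [-0.0074  0.0771  0.0298] 20.82
[-0.0065  0.114   0.036 ] 4.6 [-0.0073  0.1142  0.0358] 22.91
```

Run:
```python
from h import *
arm.movep(list(W(bd,(.025,-.084,.08))),ori())
go((.025,-.084,.024),.2); go((.025,-.078,.024),.1)
p,f=guard((.025,-.078,.024),(0,1,0),.02,9,.0015,.04); print(p,f,tcp(),clk())
go((.025,-.08,.024),.1); go((.025,-.085,.1),.3)
arm.movep([.47,-.18,.22],ori()); print(clk())
d=cam("wrist"); save(d,"w3")
```

```text
[ 0.025 -0.069  0.024] 13.006616667765801 [ 0.02519139 -0.07190574  0.02442542] 26.7
28.27
```

View pics/w3.png

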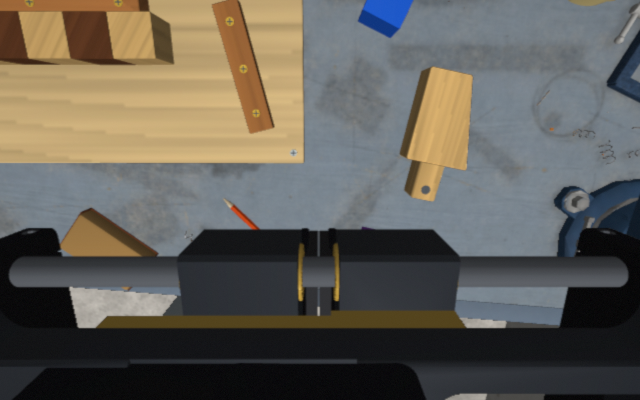

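The row now reads as a closed straight block against the fence, with its rear end at about (170,63). The wedge is at (440,120) with its thin end up at (452,70). The left side is parallel to the handle, so that is the straight side. I'll take one enlarged crop to confirm it and read the corners.

Run:
```python
from h import *
d=load("w3"); c=d['img'][55:210,380:500]; a=cv2.resize(c,None,fx=3.75,fy=3.75,interpolation=cv2.INTER_CUBIC)
r=d['img'][0:80,0:200]; b=cv2.resize(r,None,fx=1.7,fy=1.7,interpolation=cv2.INTER_CUBIC)
o=np.zeros((a.shape[0],800,3),np.uint8);o[:a.shape[0],:a.shape[1]]=a;o[:b.shape[0],455:455+b.shape[1]]=b
cv2.imwrite("pics/c3.png",o[...,::-1])
```

```text
(no output)
```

View pics/c3.png

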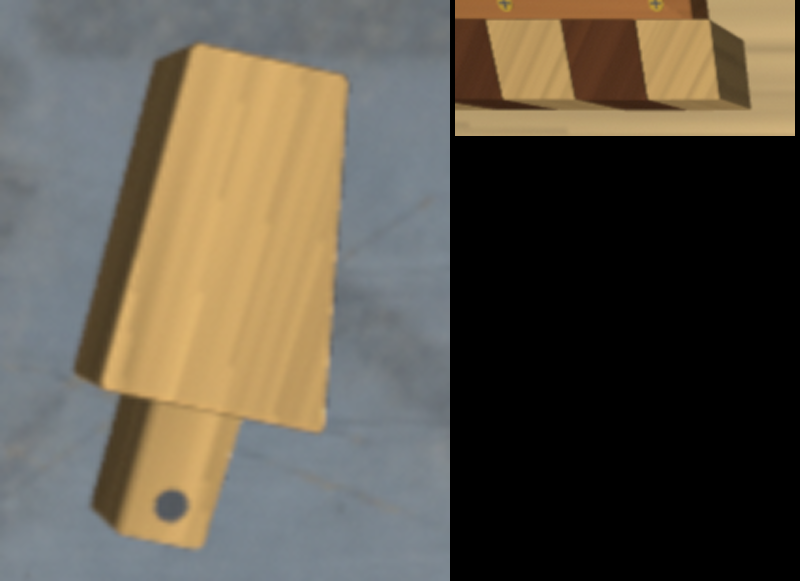

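The crop confirms the wedge. Its left side is straight and parallel to the handle, and its thin end is at the top. The top-face corners in crop pixels are (193,42), (349,76), (323,432) and (102,386), with handle-end corners (121,530) and (203,549). In the inset the row's joints are closed.

I'll register the wedge pose, then grasp it.

Run:
```python
from h import *
d=load("w3"); px=np.array([[193,42],[349,76],[323,432],[102,386],[121,530],[203,549]])/3.75+[379.63,54.63]
P=ray(d,px,.034)[:,:2]; M=np.array([[0,0],[0,-44],[-95,-68],[-95,0],[-136,-16],[-136,-44]])/1e3
mc,pc=M.mean(0),P.mean(0); u,s,vt=np.linalg.svd((M-mc).T@(P-pc)); Rm=vt.T@np.diag([1,np.linalg.det(vt.T@u.T)])@u.T
t=pc-Rm@mc; yaw=np.arctan2(Rm[1,0],Rm[0,0]); print("res mm",((M@Rm.T+t-P)*1e3).round(1).tolist(),yaw,t)
h=Rm@[-.116,-.030]+t; print("handle",h, "board frame tip",B(bd,t))
# row check: near edge of blank tops and rear end
q=np.array([[(636-455)/1.7,19/1.7],[(710-455)/1.7,20/1.7],[(720-455)/1.7,100/1.7],[(650-455)/1.7,99/1.7]]); print("blank5 top",B(bd,ray(d,q,.054)).round(4).tolist())
np.save("wedge.npy",[*h,yaw])
arm.move_gripper(.06)
g=Rm@[-.116-.004,-.030]+t
arm.movep([*g,.10],[np.pi,0,yaw]); arm.move_l([*g,.006],vel=.15)
arm.move_gripper(.015,25); o=arm.get_obs(); print(o['width'],o['grip_force'],clk(),o['joints'].round(2) if hasattr(o['joints'],'round') else o['joints'])
```

```text
res mm [[1.1, 0.2], [1.1, -0.3], [-0.1, -1.1], [-0.3, 0.8], [-1.2, 1.6], [-0.6, -1.1]] -0.10793236485774103 [ 0.59795561 -0.28167307]
handle [ 0.47939893 -0.29900264] board frame tip [[ 0.00186604 -0.32954755]]
blank5 top [[0.0442, -0.0245], [0.0437, -0.0639], [0.0041, -0.0642], [0.0046, -0.0255]]
0.02766930505904784 24.98393375426531 31.65 [-0.7   0.33  1.84  0.    0.97  0.98]
```

Run:
```python
from h import *
def T(xt,z):
    clear=.012-(xt-.025)/4; return (xt-.120,-.064-clear*.5-.030,z)
o=arm.get_obs()['ee_pos']; arm.move_l([o[0],o[1],.08],vel=.2)
arm.movep(list(W(bd,T(.042,.08))),ori()); f0=F(); print(clk(),arm.get_obs()['width'],f0)
go(T(.042,.03),.15); go(T(.042,.0188),.05); print(F()-f0,tcp())
go(T(.058,.0188),.06); print("adv",F()-f0,clk())
go(T(.058,.0182),.03); print(F()-f0)
arm.move_gripper(.045); print(clk())
d=cam("wrist"); save(d,"w4")
```

```text
33.12 0.027941273121635732 [ 0.11006892 -0.76507649 -1.48505227]
[-0.0994403   1.24890892  0.01724456] [-0.07804723 -0.09782606  0.01880157]
adv [ 0.20952162  1.01600232 -0.96401582] 34.4
[0.48972191 0.64236252 0.66212439]
35.29
```

View pics/w4.png

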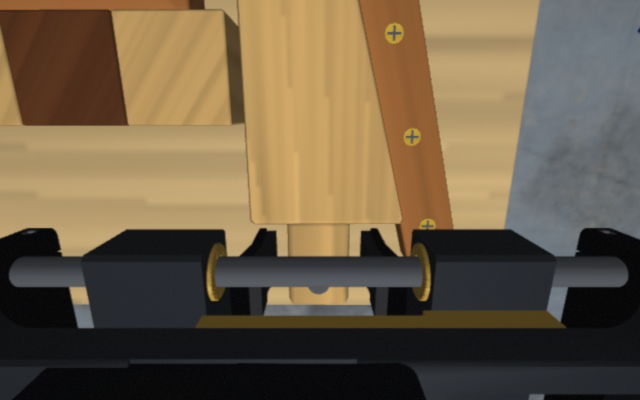

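The wedge lies flat between blank 5 and the cleat, with its body from (250,222) up and a small gap each side. Next I'll push it in from the handle end.

Run:
```python
from h import *
y=-.0959
p=tcp(); go((p[0],p[1],.085),.25); arm.move_gripper(0.0,20)
go((-.102,y-.003,.085),.25); go((-.102,y-.003,.022),.2); f0=F()
n=np.array([4,1,0])/17**.5; q=np.array([-.102,y-.003,.022]); s=.005; go(q+n*s,.08)
tr=[]; f=0
while s<.055:
    s+=.0015 if f<3 else (.001 if f<10 else .0005)
    go(q+n*s,.05); df=F()-f0; f=-df[0]; tr.append((round(s*1e3,1),round(f,1),round(df[1],1)))
    if f>15: break
    if clk()>55: break
print(tr,clk(),tcp())
d=cam("wrist"); save(d,"w5")
```

```text
[(6.5, np.float64(-0.5), np.float64(1.3)), (8.0, np.float64(-0.6), np.float64(0.9)), (9.5, np.float64(-1.1), np.float64(1.3)), (11.0, np.float64(-1.3), np.float64(1.5)), (12.5, np.float64(-0.1), np.float64(2.5)), (14.0, np.float64(-1.3), np.float64(1.5)), (15.5, np.float64(-1.0), np.float64(1.2)), (17.0, np.float64(-0.3), np.float64(0.9)), (18.5, np.float64(-0.5), np.float64(1.1)), (20.0, np.float64(-0.7), np.float64(1.0)), (21.5, np.float64(-1.0), np.float64(1.1)), (23.0, np.float64(-0.4), np.float64(1.5)), (24.5, np.float64(-0.6), np.float64(0.6)), (26.0, np.float64(-0.8), np.float64(1.4)), (27.5, np.float64(-0.9), np.float64(1.1)), (29.0, np.float64(-0.2), np.float64(1.3)), (30.5, np.float64(2.4), np.float64(-0.8)), (32.0, np.float64(4.4), np.float64(-0.6)), (33.0, np.float64(5.6), np.float64(-0.6)), (34.0, np.float64(7.2), np.float64(-0.5)), (35.0, np.float64(8.7), np.float64(-2.4)), (36.0, np.float64(10.6), np.float64(-1.8)), (36.5, np.float64(11.5), np.float64(-2.3)), (37.0, np.float64(12.7), np.float64(-2.4)), (37.5, np.float64(13.7), np.float64(-2.6)), (38.0, np.float64(14.8), np.float64(-3.2)), (38.5, np.float64(15.3), np.float64(-2.6))] 44.53 [-0.06926548 -0.08968714  0.02072408]
```

View pics/w5.png

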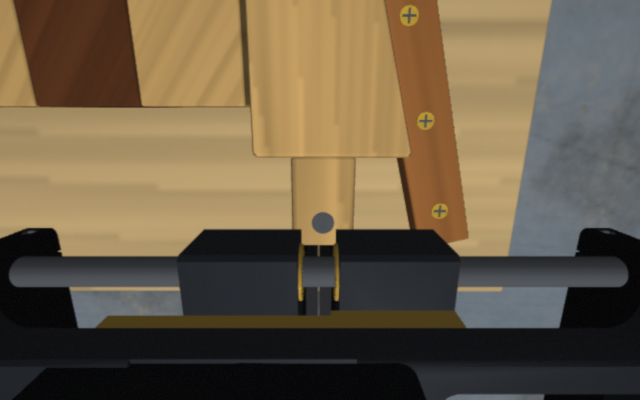

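The wedge is seated against both the row and the cleat, and the drive force reached about 16 N. I'll retreat and check the row.

Run:
```python
from h import *
p=tcp(); go((p[0]-.02,p[1]-.004,p[2]),.1); go((-.1,-.1,.15),.3)
arm.movep(list(W(bd,(.0,.02,.22))),ori()); print(clk())
d=cam("wrist"); save(d,"w6"); rect(d,bd,.054,-.06,.09,-.16,.18,2300,"r6")
```

```text
46.28
```

View pics/r6.png

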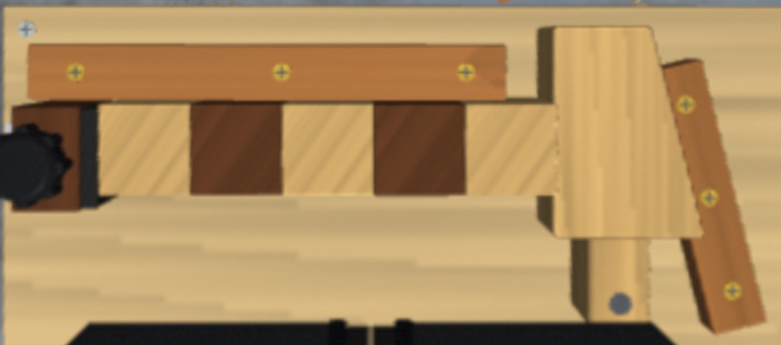

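The rectified view shows the row straight and closed from u=98 to u=556 and flush along the fence (v≈103). It touches the pad, and the wedge sits flat between blank 5 and the cleat. I'm handing it in.

```bash
python3 -c "
from bench import arm
print(arm.job_done())"
```

```text
the job is handed in; nothing more can be done
None
```

The row is clamped and the job is handed in: all five blanks are home on the stop, with joints closed and flush on the fence, and the wedge was driven in with about 16 N and held when I let go; it took about 46 s of the 67 s allowed.

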